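# Unpile the telephone and prop it on its stand

### The arm

A 6-joint arm with a two-finger parallel gripper is mounted at the origin on a cart in front of the work surface, level with it; the furniture and walls round the work are solid. World frame = base frame: x ahead of the robot, y to its left, z up, the work surface at z = 0. Lengths are in m, angles in rad, forces in N, time in s.
With the tool pointing down it reaches from about 0.325 to 0.9 m from the base axis. Payload 6.1 kg.
Tool frame: the origin (TCP) lies midway between the tips of the shut fingers; the grasp point (between the pads) lies 19 mm behind it; z points along the fingers, y is the line along which they close (so a half turn about z gives the same grasp; the last joint's range is limited). The gripper opens to 85 mm and grips with 20 to 120 N. Pads are 22 mm wide; open, the fingers measure 114 mm over their backs; the gripper's body (76 mm by 85 mm) begins 54 mm behind the grasp point. The pads swing forward as they close: fully open they stand 13 mm farther back than shut.
Start: joints at [1.102, 0.22, 1.526, -0, 1.395, -0.126], TCP at [0.21, 0.589, 0.231] pointing down, gripper open.
Joint ranges: [-2.98, 2.98], [-0.91, 2.08], [0.09, 2.57], [-1.24, 4.39], [0.2, 2.65], [-2.68, 2.68]. Speed limits (rad/s): [2.57, 2.57, 3.01, 3.14, 3.14, 3.14].

### API

Orientations are given as [roll, pitch, yaw] about the fixed x, y, z axes, in that order (R = Rz(yaw) Ry(pitch) Rx(roll)).
In Python, from plant import movep, move_l, set_joints, gripper_to, hold, inverse_kinematics, observe, get_image, get_calibration, Unreachable, job_done gives the robot as it stands. Calls block until the motion is done:
- movep(position, orientation): joint-space move of the TCP to a pose.
- move_l(position, feed=0.15, rotation=None, max_force=None): straight line of the TCP; rotation=None keeps the orientation; feed is the mean speed in m/s. With max_force (N) it stops when the force on the tool has changed by that much, and returns True; else False.
- set_joints(angles): joint-space move.
- gripper_to(opening, f_grip=None): finger opening in m; f_grip is the grip in N (None keeps the last); returns when the fingers have stopped.
- hold(seconds).
- inverse_kinematics(position, orientation): joint angles nearest the present ones, or None.
- observe(): the state.
- get_image(name): name is "scene" or "top"; returns (picture, depth): 480x640x3 uint8, red, green, blue; 480x640 float32, m along the optical axis (not along the pixel's ray), 0 where there is no reading.
- get_calibration(name): a dict with "intrinsics" (3x3 intrinsics, pixels), "world_from_camera" (4x4, takes a point from camera to world coordinates). Camera axes: x right, y down, z forward; pixel columns grow to the right and rows downward; lengths in m; the calibration is good to about 2 mm. A picture is of the moment at which its call begins. get_calibration takes no time and is no camera call.
A pose or a line that the arm cannot do raises Unreachable and nothing moves.
- job_done(): hands the job in; it is judged then, once.
The state is a dict: "time_s": time; "q": joint angles; "joint_velocities": joint speeds; "joint_torque": joint torques, N m; "eef_pos": TCP position; "tcp_rot": TCP orientation; "ft_force": force on the tool from outside, world axes, zero at the start; "torque": the same for the moment, N m; "opening": finger opening in m; "grasp_force": force on a finger pad.
Only numpy, scipy, OpenCV 4.12 (cv2) and the standard library are available. Lean on these libraries where they do the work, as an engineer would, in place of code of your own. Each camera call takes 0.05 s, during which the arm holds its last target. There are 200 camera calls.

### The job

Things have been piled on the telephone. Take the pile apart one thing at a time, from the top down, and stand each thing upright in its own place: the wooden shaker in the round blue dish, the spice jar in the square wooden tray and the jam jar wholly on the cork coaster. Then prop the telephone, screen up and lengthwise, centred on its sloping stand with one short end resting against the ledge; knock nothing over and leave the mug and the chilli bottle where they are.

Things in the scene. Friction and masses are not known exactly. Their poses are not given: they have to be found in the camera images.
- phone: Telephone in a black rubber case, a flat slab 150 (x) by 66 (y) by 11 mm, about 0.2 kg, lying screen up on the table under the pile. Origin: centre of its underside; x along its length, y across its width, z out of the screen. Its two ends are alike for this job. Loose.
- jam_jar: Jam jar, glass with a white lid, pink inside, 66 mm across (lid 64 mm), 99 mm tall, 0.3 to 0.55 kg. Stands upright on one half of the telephone, its axis 36 to 47 mm from the telephone's middle. Origin: centre of its underside, z up its axis. Loose.
- spice_jar: Spice jar, slim glass jar with a green label and a black cap, 45 mm across, 105 mm tall, 0.11 kg. Stands upright on the other half of the telephone, 83 mm from the jam jar between axes. Origin: centre of its underside, z up its axis. Loose.
- shaker: Olive-wood shaker, a turned brown post 44 mm across with a slightly slimmer waist, 95 mm tall, 0.11 kg. Stands upright on the jam jar's lid, the top of the pile. Origin: centre of its underside, z up its axis. Loose.
- coaster: Round flat cork coaster, 100 mm across, 6 mm thick, no rim, fixed to the table. Origin: centre of its underside, z up; the jar stands 6 mm above it.
- dish: Small round blue china dish, 80 mm across and 12 mm tall, fixed to the table. Its inner floor is 4 mm above the origin and about 60 mm across, with a rim 4 mm thick that leans outward. Origin: centre of its underside, z up.
- tray: Square wooden tray, 80 by 80 mm and 12 mm tall, fixed to the table. Walls 6 mm thick, so a square inside of 68 mm; its inner floor is 6 mm above the origin. Origin: centre of its underside, x and y along its sides, z up.
- stand: Fixed pale wooden stand, base 130 (x) by 80 (y) by 10 mm. Origin: centre of underside, z up. Its sloping board, 46 mm wide, rises towards +x at 20 degrees from level; a ledge 12 mm proud crosses its low end. The ledge's foot is at x -60, z 26 mm, top end: x 57, z 68. A telephone resting against the ledge has its underside's centre at x 10.5, y 0, z 51.5 mm and overhangs the board 10 mm each side.
- mug: White tea mug with a handle, 82 mm across, 91 mm tall, a bystander. Origin: under it, 17 mm off the cup's axis towards the handle. Loose.
- chilli_bottle: Chilli sauce bottle with a dark red cap, 48 mm across, 182 mm tall, a bystander. Origin: centre of its underside. Loose.

How it is judged:
At the end, for the whole second after the job is handed in: Upright and at rest: shaker in dish (14 mm of centre), jam jar on coaster (17 mm), spice jar in tray (18 mm); telephone screen up on the slope at 17 to 23 degrees, straight to 0.15 rad, 10 mm of mid-line, low end within 12 mm of the ledge; mug and chilli bottle within 30 mm of their start (horizontal distance between shaker and dish below 0.014 m and z of shaker in the frame of dish between 0.001 and 0.008 m and angle between each of shaker, jam_jar, spice_jar's own z axis and vertical below 0.08 rad and linear speed of each of shaker, jam_jar, spice_jar, phone below 0.02 m/s and horizontal distance between jam_jar and coaster below 0.017 m and z of jam_jar in the frame of coaster between 0.003 and 0.01 m and horizontal distance between spice_jar and tray below 0.018 m and z of spice_jar in the frame of tray between 0.003 and 0.01 m and x of phone in the frame of stand between 0.0025 and 0.0225 m and y of phone in the frame of stand between -0.01 and 0.01 m and z of phone in the frame of stand between 0.048 and 0.06 m and angle between phone's own z axis and vertical between 0.29 and 0.41 rad and angle between the y axis of phone and the y axis of stand, either way round below 0.15 rad and angular speed of phone below 0.1 rad/s and distance of each of mug, chilli_bottle from where it was at the start of the episode below 0.03 m); the robot touches nothing.
It fails at once if the jam jar, spice jar or shaker tips over (angle between any of jam_jar, spice_jar, shaker's own z axis and vertical above 0.6 rad).
It fails at once if the jam jar is carried with the shaker still on it (distance of jam_jar from where it was at the start of the episode above 0.06 m and contact force between jam_jar and shaker above 0.2 N).
It fails at once if the telephone is carried with a jar still on it (distance of phone from where it was at the start of the episode above 0.06 m and (contact force between phone and jam_jar above 0.2 N or contact force between phone and spice_jar above 0.2 N)).
It fails at once if the mug or the chilli bottle is shifted or knocked over (distance of any of mug, chilli_bottle from where it was at the start of the episode above 0.03 m or angle between any of mug, chilli_bottle's own z axis and vertical above 0.4 rad).
It also fails if it takes over 128 s, if anything falls off the work surface, if the arm or the gripper's body presses on something with over 40 N, if the wrist force passes 120 N, or if a joint passes its speed limit or range.

## Working session

There is one attempt and no reset: what is moved stays moved. The work goes in short steps, each a Python script; the robot and the scene stay as the last script left them, time stands still between calls to the robot, and variables do not carry over. Pictures are saved under pics/ and viewed, at most 14 in all, crops included, and the job is handed in when it is done.

```bash
ls; mkdir -p pics; python3 - <<'E'
from plant import *
import cv2,numpy as np
np.set_printoptions(precision=4,suppress=True)
for n in("scene","top"):
    im,d=get_image(n); cv2.imwrite(f"pics/{n}0.png",im[:,:,::-1]); np.savez(f"{n}0.npz",im=im,d=d)
    c=get_calibration(n); print(n,c["intrinsics"],c["world_from_camera"])
print(observe())
E
```

```text
pics
scene [[602.7287   0.     323.7312]
 [  0.     602.7287 230.7503]
 [  0.       0.       1.    ]] [[ 0.5526 -0.5723  0.6059 -0.4504]
 [-0.8334 -0.378   0.4031 -0.65  ]
 [-0.0016 -0.7277 -0.6858  1.2538]
 [ 0.      0.      0.      1.    ]]
top [[544.8645   0.     310.0422]
 [  0.     544.8645 239.2826]
 [  0.       0.       1.    ]] [[-0.0276 -0.988   0.1522  0.3664]
 [-0.9996  0.027  -0.0065  0.0399]
 [ 0.0023 -0.1523 -0.9883  1.2964]
 [ 0.      0.      0.      1.    ]]
{'time_s': 0.1, 'q': array([ 1.1019,  0.2212,  1.5275, -0.    ,  1.3947, -0.1261]), 'joint_velocities': array([ 0.0008,  0.0012, -0.0031,  0.0004,  0.0017,  0.0032]), 'joint_torque': array([  0.0023, -49.824 , -39.0551,  -0.    ,   0.0056,  -0.    ]), 'eef_pos': array([0.2098, 0.5881, 0.2303]), 'tcp_rot': array([-3.1398, -0.0002,  2.7988]), 'ft_force': array([ 0.6287, -0.5832,  0.2914]), 'torque': array([-0.0175, -0.0513,  0.0161]), 'grasp_force': 0.0, 'opening': 0.08551903200206497}
```

View pics/scene0.png

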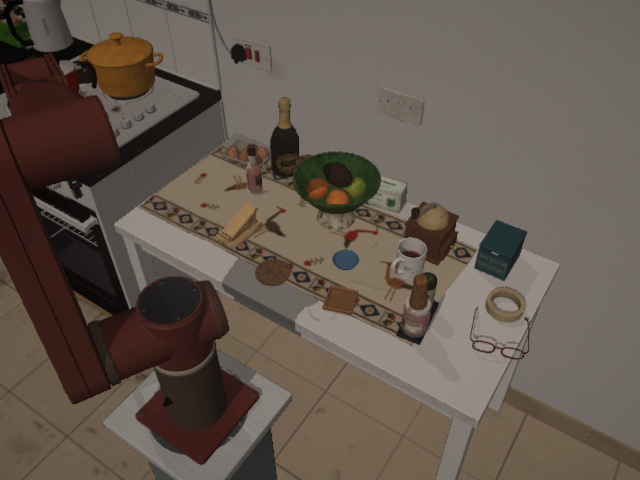

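View pics/top0.png

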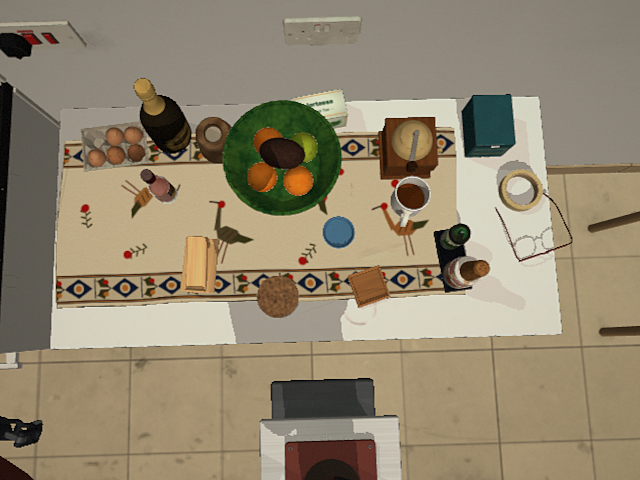

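The scene view shows the pile at about (420,305), stand (240,222), coaster (273,272), dish (346,259), tray (342,300), mug (408,260) and chilli bottle (254,172). In the top view the shaker is at (475,268), spice cap (455,235), phone (452,260), coaster (278,296), tray (369,286), dish (339,232), stand (199,263). Next I'll enlarge these areas and measure them with depth from both views.

```bash
cat > h.py <<'E'
import numpy as np,cv2
from plant import *
np.set_printoptions(precision=4,suppress=True)
def cloud(n,d):
    c=get_calibration(n);K=c["intrinsics"];T=c["world_from_camera"]
    v,u=np.mgrid[:480,:640]
    p=np.stack([(u-K[0,2])/K[0,0]*d,(v-K[1,2])/K[1,1]*d,d],-1)
    P=p@T[:3,:3].T+T[:3,3]; P[d<=0]=np.nan
    return P
E
python3 - <<'E'
from h import *
D={n:np.load(n+"0.npz") for n in("scene","top")}
C={n:cloud(n,D[n]["d"]) for n in D}
def box(n,u0,u1,v0,v1,z0,z1):
    Q=C[n][v0:v1,u0:u1].reshape(-1,3); return Q[(Q[:,2]>z0)&(Q[:,2]<z1)]
def rep(t,Q): 
    if len(Q)<5: print(t,len(Q));return
    print(t,len(Q),"mid",(np.percentile(Q,2,axis=0)+np.percentile(Q,98,axis=0))/2,"ext",np.ptp(np.percentile(Q,[2,98],axis=0),axis=0),"med",np.median(Q,0))
B={"top":dict(pile=(430,495,220,300),coaster=(252,304,270,322),dish=(318,360,212,252),tray=(344,394,260,312),stand=(178,222,228,302),mug=(386,434,172,232),chil=(136,182,165,205)),
"scene":dict(pile=(395,445,268,340),coaster=(252,296,256,290),dish=(330,362,246,273),tray=(320,362,284,318),stand=(212,262,200,248),mug=(388,428,236,284),chil=(244,266,142,196))}
for n in B:
    print(n)
    for k,b in B[n].items():
        if k=="pile":
            for z in [(.004,.02),(.10,.109),(.109,.122),(.19,.203),(.203,.22)]: rep(f"pile{z}",box(n,*b,*z))
        else: rep(k,box(n,*b,.002 if k=="coaster" else .004,.3)); rep(" table",box(n,*b,-.02,.003))
ims=[]
for n,(u0,u1,v0,v1) in [("top",(420,500,215,305)),("scene",(385,465,255,345)),("top",(172,228,225,315)),("scene",(205,285,190,280))]:
    ims.append(cv2.resize(D[n]["im"][v0:v1,u0:u1,::-1],None,fx=3.3*1,fy=3.3,interpolation=cv2.INTER_CUBIC) )
a=np.hstack(ims[:2]);b=np.hstack(ims[2:]); w=max(a.shape[1],b.shape[1])
o=np.vstack([np.pad(x,((0,0),(0,w-x.shape[1]),(0,0))) for x in(a,b)]); cv2.imwrite("pics/crop1.png",np.clip(o.astype(float)*1.5,0,255).astype(np.uint8)); print(o.shape)
E
```

```text
top
pile(0.004, 0.02) 1083 mid [ 0.5111 -0.3275  0.0103] ext [0.1736 0.1446 0.0124] med [ 0.5172 -0.2879  0.0084]
pile(0.1, 0.109) 191 mid [ 0.5025 -0.3068  0.1047] ext [0.122  0.0564 0.0083] med [ 0.4858 -0.2944  0.1066]
pile(0.109, 0.122) 490 mid [ 0.5075 -0.3046  0.1148] ext [0.1279 0.0488 0.0113] med [ 0.5436 -0.2988  0.1144]
pile(0.19, 0.203) 136 mid [ 0.4673 -0.3111  0.1972] ext [0.0322 0.0311 0.0115] med [ 0.4668 -0.3078  0.2003]
pile(0.203, 0.22) 106 mid [ 0.4678 -0.3113  0.2051] ext [0.0257 0.0264 0.0041] med [ 0.4677 -0.3118  0.2047]
coaster 1777 mid [0.4358 0.1121 0.0068] ext [0.1096 0.1146 0.0094] med [0.4355 0.1111 0.0056]
 table 1134 mid [ 0.4338  0.1125 -0.0007] ext [0.1198 0.1199 0.0072] med [0.4292 0.117  0.0005]
dish 744 mid [ 0.5823 -0.0368  0.0097] ext [0.0886 0.0896 0.0112] med [ 0.5815 -0.0377  0.0067]
 table 773 mid [ 0.5833 -0.0378 -0.0003] ext [0.0952 0.0988 0.0065] med [ 0.5851 -0.0381  0.0008]
tray 1248 mid [ 0.4534 -0.103   0.01  ] ext [0.109  0.1058 0.0118] med [ 0.4512 -0.1038  0.0073]
 table 1103 mid [ 0.4513 -0.1044 -0.0006] ext [0.1203 0.116  0.007 ] 
[... 1603 characters left out ...]
4528 -0.1036  0.008 ]
 table 423 mid [ 0.4522 -0.1027 -0.0008] ext [0.1359 0.1306 0.0074] med [ 0.4391 -0.1103  0.0008]
stand 1593 mid [0.5352 0.3288 0.0358] ext [0.1948 0.194  0.0633] med [0.5158 0.2917 0.0127]
 table 638 mid [ 0.5391  0.3344 -0.0008] ext [0.2192 0.2265 0.0073] med [0.5365 0.3625 0.0008]
mug 1573 mid [ 0.5921 -0.2181  0.1046] ext [0.266  0.2018 0.2006] med [ 0.6346 -0.2053  0.061 ]
 table 272 mid [ 0.6735 -0.1678 -0.0006] ext [0.1712 0.1473 0.0071] med [ 0.6741 -0.1509  0.0011]
chil 1001 mid [0.7548 0.4426 0.0936] ext [0.1874 0.1858 0.1776] med [0.6863 0.3749 0.055 ]
 table 147 mid [ 0.7921  0.4518 -0.0007] ext [0.265  0.2041 0.0071] med [0.7484 0.4188 0.0008]
(594, 528, 3)
```

View pics/crop1.png

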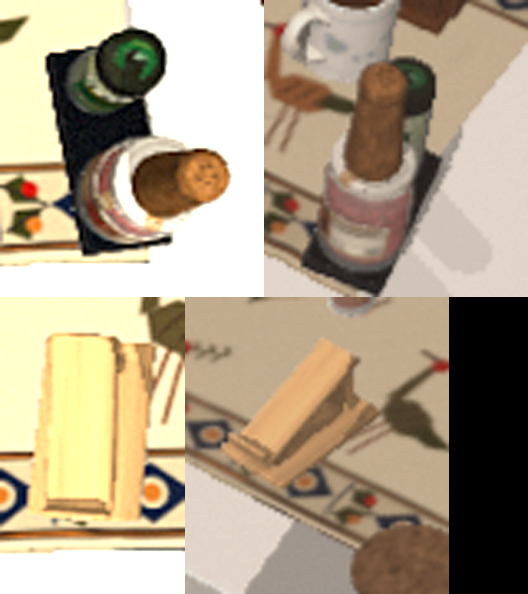

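```bash
python3 - <<'E'
from h import *
D={n:np.load(n+"0.npz") for n in("scene","top")}
C={n:cloud(n,D[n]["d"]) for n in D}
def onplane(n,m,z):
    c=get_calibration(n);K=c["intrinsics"];T=c["world_from_camera"]
    v,u=np.nonzero(m); r=np.stack([(u-K[0,2])/K[0,0],(v-K[1,2])/K[1,1],np.ones(len(u))],-1)@T[:3,:3].T
    return (T[:3,3]+r*((z-T[2,3])/r[:,2])[:,None])[:,:2].astype(np.float32)
rect=lambda X: cv2.minAreaRect(X[:,:2].astype(np.float32))
def big(m):
    k,l,s,_=cv2.connectedComponentsWithStats(m.astype(np.uint8)); return l==1+np.argmax(s[1:,4])
for n in D:
    print(n); P=C[n]; hsv=cv2.cvtColor(D[n]["im"],cv2.COLOR_RGB2HSV).astype(int); H,S,V=[hsv[...,i] for i in range(3)]
    near=lambda x,y,r,z0,z1:(np.hypot(P[...,0]-x,P[...,1]-y)<r)&(P[...,2]>z0)&(P[...,2]<z1)
    m=big((H>95)&(H<125)&(S>90)&near(.583,-.037,.07,-.02,.03)); print("dish",rect(onplane(n,m,.010)))
    for k,(x,y,r,z) in dict(coaster=(.435,.111,.065,.006),tray=(.453,-.103,.075,.012)).items():
        c=D[n]["im"][np.unravel_index(np.nanargmin(np.hypot(P[...,0]-x,P[...,1]-y)),(480,640))].astype(int); print(k,c,end=" ")
        m=big((H<16)&(S>70)&near(x,y,r,-.02,.03)); X=onplane(n,m,z); print(rect(X),X.mean(0),len(X)/(1))
    m=near(.543,-.305,.03,.108,.125); print("spicecap",P[m].mean(0),rect(P[m]))
    m=near(.4675,-.3115,.04,.108,.125)&True; print("jamlid",P[m].mean(0),rect(P[m]))
    m=near(.51,.3,.1,.022,.08); Q=P[m]; A=np.c_[Q[:,:2],np.ones(len(Q))]
    for _ in range(6):
        s,*_r=np.linalg.lstsq(A,Q[:,2],rcond=None); ok=abs(A@s-Q[:,2])<.005; 
        A,Q=A[ok],Q[ok]
    print("board",len(Q),s,np.degrees(np.arctan(np.hypot(*s[:2]))),"yaw",np.arctan2(s[1],s[0]),rect(Q),Q.mean(0))
    m=near(.51,.3,.1,.005,.08); print("stand all",rect(P[m]))
    m=big((V<75)&near(.505,-.305,.12,-.01,.025)); print("phone",rect(onplane(n,m,.011)),m.sum())
    m=near(.74,.09,.17,.03,.3); print("bowl",np.nanpercentile(P[m],[1,99],axis=0))
E
```

```text
scene
dish ((0.584710419178009, -0.039559971541166306), (0.06757547706365585, 0.06621409207582474), 33.45523452758789)
coaster [77 55 40] ((0.4405916631221771, 0.10776977241039276), (0.10699242353439331, 0.1135462149977684), 47.68415451049805) [0.4361 0.1094] 825.0
tray [116 100  82] ((0.4480668008327484, -0.10417421907186508), (0.10006601363420486, 0.14390480518341064), 6.078819274902344) [ 0.449  -0.1061] 886.0
spicecap [ 0.5539 -0.3079  0.1159] ((0.555833637714386, -0.307439386844635), (0.04342403635382652, 0.026408322155475616), 40.013633728027344)
jamlid [ 0.4595 -0.3181  0.1133] ((0.4658626914024353, -0.315804660320282), (0.05042777210474014, 0.06175921857357025), 29.999588012695312)
board 344 [ 0.3121 -0.0181 -0.1071] 17.36299555687699 yaw -0.05784233187792033 ((0.5104045867919922, 0.295793354511261), (0.050932418555021286, 0.12639814615249634), 85.7938232421875) [0.5092 0.2956 0.0465]
stand all ((0.5119472742080688, 0.298475980758667), (0.19442349672317505, 0.19122447073459625), 76.21503448486328)
phone ((0.448679119348526, -0.2917765974998474), (0.04423435032367706, 0.110181
[... 607 characters left out ...]
8695279955864, 0.04212794825434685), 3.780078887939453)
jamlid [ 0.47   -0.3027  0.1121] ((0.4709799885749817, -0.30873292684555054), (0.061788808554410934, 0.05452459305524826), 7.855441093444824)
board 957 [ 0.3412 -0.0305 -0.1183] 18.90833285912988 yaw -0.08919789127896259 ((0.5100924968719482, 0.29431506991386414), (0.04651382565498352, 0.12312568724155426), 85.14788818359375) [0.5116 0.2941 0.0473]
stand all ((0.5085830092430115, 0.30063334107398987), (0.19433066248893738, 0.19511258602142334), 70.90888214111328)
phone ((0.5067762136459351, -0.2984428405761719), (0.14716020226478577, 0.07733068615198135), 6.229497909545898) 691
bowl [[ 0.6029 -0.0343  0.0679]
 [ 0.8844  0.2463  0.1986]]
```

The heights agree with the text: shaker top 0.205, spice cap 0.116, slope about 19°, coaster 0.006. I'll move the shaker first.

```bash
cat >> h.py <<'E'
PI=np.pi
def down(y): return [PI,0,y]
def st(t):
    o=observe(); print(t,"t%.1f"%o["time_s"],o["eef_pos"],"op %.4f gf %.1f"%(o["opening"],o["grasp_force"]),o["ft_force"])
E
cat > a.py <<'E'
from h import *
move_l([.30,.45,.36],feed=.3)
movep([.4675,-.3115,.30],down(.11)); 
print(move_l([.4675,-.3115,.150],feed=.12,max_force=15)); st("at")
gripper_to(.035,25); st("grip")
move_l([.4675,-.3115,.30],feed=.12); st("up")
im,d=get_image("top"); cv2.imwrite("pics/t1.png",im[180:320,300:500,::-1].repeat(3,0).repeat(3,1)); np.savez("t1.npz",im=im,d=d)
P=cloud("top",d); m=(np.hypot(P[...,0]-.4675,P[...,1]+.3115)<.05)&(P[...,2]>.3); 
movep([.5825,-.037,.20],down(.11)); st("over")
print(move_l([.5825,-.037,.046],feed=.1,max_force=6)); st("low")
E
python3 a.py
```

```text
False
at t5.1 [ 0.468 -0.312  0.151] op 0.0853 gf 0.0 [ 0.2883  0.4413 -0.8048]
grip t5.6 [ 0.4678 -0.3118  0.1505] op 0.0372 gf 25.2 [ 0.2773 -0.2006  2.4898]
up t7.0 [ 0.4671 -0.3112  0.2989] op 0.0371 gf 25.0 [ 0.0962 -0.3081 -1.5758]
over t8.3 [ 0.5828 -0.0381  0.2006] op 0.0370 gf 25.0 [-0.5472 -0.008  -0.6443]
False
low t10.0 [ 0.5831 -0.0371  0.0468] op 0.0371 gf 25.0 [-0.9928  0.3394 -0.522 ]
```

```bash
cat > b.py <<'E'
from h import *
print(move_l([.5825,-.037,.036],feed=.02,max_force=3)); st("contact")
gripper_to(.065); hold(.3); st("rel")
move_l([.5825,-.037,.22],feed=.15)
move_l([.40,-.10,.30],feed=.25)
for n in("scene","top"):
    im,d=get_image(n); np.savez(n+"1.npz",im=im,d=d)
    P=cloud(n,d); near=lambda x,y,r,z0,z1:(np.hypot(P[...,0]-x,P[...,1]-y)<r)&(P[...,2]>z0)&(P[...,2]<z1)
    for k,a in dict(shaker=(.583,-.037,.04,.088,.11),jam=(.4675,-.3115,.045,.104,.12),spice=(.552,-.303,.03,.108,.125)).items():
        Q=P[near(*a)]; print(n,k,len(Q),Q.mean(0),(np.percentile(Q,2,0)+np.percentile(Q,98,0))/2,cv2.minAreaRect(Q[:,:2].astype(np.float32))[:2])
    u0,v0=(300,150) if n=="top" else (300,220)
    cv2.imwrite(f"pics/{n}1.png",cv2.resize(im[v0:v0+150,u0:u0+200,::-1],None,fx=3,fy=3))
a=np.vstack([cv2.imread(f"pics/{n}1.png")[:300] if 0 else cv2.resize(cv2.imread(f"pics/{n}1.png"),(400,300)) for n in("top","scene")]);cv2.imwrite("pics/c2.png",a)
E
python3 b.py
```

```text
True
contact t10.2 [ 0.5834 -0.0372  0.0453] op 0.0370 gf 25.4 [-0.8268 -0.5174  3.9778]
rel t10.9 [ 0.582  -0.0369  0.0438] op 0.0650 gf 0.0 [ 0.8505 -0.1644 -0.5341]
scene shaker 101 [ 0.5802 -0.0397  0.0965] [ 0.5812 -0.0385  0.096 ] ((0.5826590657234192, -0.03823622316122055), (0.03734627366065979, 0.03197353705763817))
scene jam 441 [ 0.4707 -0.313   0.1095] [ 0.4716 -0.3131  0.1096] ((0.47170084714889526, -0.3136636018753052), (0.06502027809619904, 0.06253255158662796))
scene spice 210 [ 0.5514 -0.3     0.1161] [ 0.5527 -0.2995  0.1157] ((0.553302526473999, -0.2992221415042877), (0.045900389552116394, 0.04347936064004898))
top shaker 179 [ 0.5818 -0.0379  0.0969] [ 0.5825 -0.0383  0.0961] ((0.5819693207740784, -0.038420699536800385), (0.03181697055697441, 0.03194382041692734))
top jam 332 [ 0.484  -0.3158  0.1093] [ 0.4835 -0.3146  0.109 ] ((0.4845731258392334, -0.31659457087516785), (0.0625210702419281, 0.03384789824485779))
top spice 326 [ 0.5528 -0.2989  0.1152] [ 0.553  -0.2992  0.1144] ((0.5529370307922363, -0.29870977997779846), (0.043127309530973434, 0.04291347786784172))
```

View pics/c2.png

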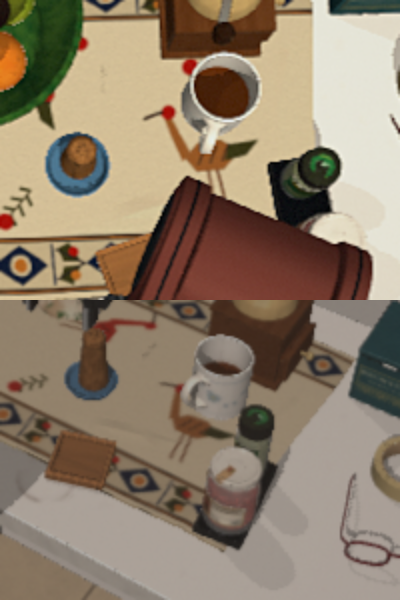

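The shaker stands in the dish (top view crop, about (78,160)). The mug hasn't moved, and the two jars are still on the phone. Next is the spice jar, then the jam jar.

```bash
cat > c.py <<'E'
from h import *
def carry(src,dst,zg,zend,grip,close,rel,yaw1,yaw2):
    gripper_to(.085)
    movep([*src,.24],down(yaw1))
    if move_l([*src,zg],feed=.12,max_force=12): st("BLOCKED"); raise SystemExit
    gripper_to(close,grip); st("grip")
    move_l([*src,zg+.13],feed=.12); st("up")
    movep([*dst,zg+.10],down(yaw2))
    move_l([*dst,zend+.008],feed=.1,max_force=10); st("low")
    print(move_l([*dst,zend-.008],feed=.02,max_force=3)); st("contact")
    gripper_to(rel); hold(.2); st("rel")
    move_l([*dst,zg+.15],feed=.15)
import sys
if sys.argv[1]=="spice": carry((.553,-.299),(.4515,-.103),.056,.051,30,.03,.07,.15,.15)
else: carry((.471,-.313),(.4355,.1108),.050,.045,70,.05,.083,.15,.15)
E
python3 c.py spice && python3 c.py jam
```

```text
grip t16.8 [ 0.5533 -0.2993  0.0565] op 0.0437 gf 23.4 [0.418  0.6885 1.7896]
up t18.1 [ 0.5524 -0.2986  0.1847] op 0.0439 gf 23.8 [ 0.1604 -0.2772 -0.6173]
low t20.1 [ 0.4521 -0.1033  0.0597] op 0.0439 gf 23.8 [-0.1612 -0.0781 -1.8989]
True
contact t20.5 [ 0.452  -0.1032  0.0519] op 0.0436 gf 23.5 [-0.6188 -0.4237  3.0564]
rel t21.1 [ 0.451  -0.1028  0.0512] op 0.0700 gf 0.0 [ 0.086   0.1087 -0.9111]
grip t25.5 [ 0.4716 -0.3134  0.0514] op 0.0663 gf 77.2 [-1.359   2.2178  6.6624]
up t26.7 [ 0.4704 -0.3125  0.1788] op 0.0663 gf 77.4 [-0.2047  0.0314 -3.5098]
low t29.4 [0.4362 0.1108 0.0537] op 0.0661 gf 77.4 [ 0.6018 -0.4594 -3.3336]
True
contact t29.9 [0.4359 0.1109 0.0469] op 0.0665 gf 78.2 [-0.6533  0.2825  4.1765]
rel t30.4 [0.4344 0.1107 0.0457] op 0.0829 gf 0.0 [0.8019 0.0641 0.3657]
```

```bash
cat > d.py <<'E'
from h import *
move_l([.35,.0,.32],feed=.3)
for n in("scene","top"):
    im,d=get_image(n); np.savez(n+"2.npz",im=im,d=d); P=cloud(n,d)
    near=lambda x,y,r,z0,z1:(np.hypot(P[...,0]-x,P[...,1]-y)<r)&(P[...,2]>z0)&(P[...,2]<z1)
    for k,a in dict(shaker=(.583,-.037,.04,.09,.11),jam=(.4355,.111,.045,.1,.115),spice=(.452,-.103,.03,.10,.12)).items():
        Q=P[near(*a)]; print(n,k,len(Q),Q.mean(0)) if len(Q) else print(n,k,0)
    c=get_calibration(n);K=c["intrinsics"];T=c["world_from_camera"]
    V=im.max(2); m=((V<60)&near(.51,-.305,.11,-.012,.03)).astype(np.uint8)
    m=cv2.morphologyEx(m,cv2.MORPH_CLOSE,np.ones((3,3)))
    cnt=max(cv2.findContours(m,0,1)[0],key=cv2.contourArea)[:,0].astype(float)
    r=np.c_[(cnt[:,0]-K[0,2])/K[0,0],(cnt[:,1]-K[1,2])/K[1,1],np.ones(len(cnt))]@T[:3,:3].T
    X=T[:3,3]+r*((.011-T[2,3])/r[:,2])[:,None]
    Q=P[m>0]; print(n,"phone",cv2.minAreaRect(X[:,:2].astype(np.float32)),"z",np.nanmedian(Q[:,2]))
    cv2.imwrite(f"pics/{n}2.png",cv2.resize(im[170:340,240:520,::-1],None,fx=1.8,fy=1.8))
cv2.imwrite("pics/c3.png",cv2.resize(np.vstack([cv2.imread(f"pics/{n}2.png") for n in("top","scene")]),(494,600)))
E
python3 d.py
```

```text
scene shaker 96 [ 0.5806 -0.0388  0.0974]
scene jam 318 [0.4353 0.1102 0.1056]
scene spice 223 [ 0.4502 -0.1048  0.1106]
scene phone ((0.5044615268707275, -0.30330926179885864), (0.15004651248455048, 0.07203888148069382), 7.007640361785889) z 0.011706975109859408
top shaker 180 [ 0.5818 -0.0378  0.097 ]
top jam 646 [0.435  0.1101 0.1048]
top spice 341 [ 0.4513 -0.1029  0.1106]
top phone ((0.5066527724266052, -0.29846322536468506), (0.1472318172454834, 0.07477138191461563), 7.251822471618652) z 0.010718962549383537
```

View pics/c3.png

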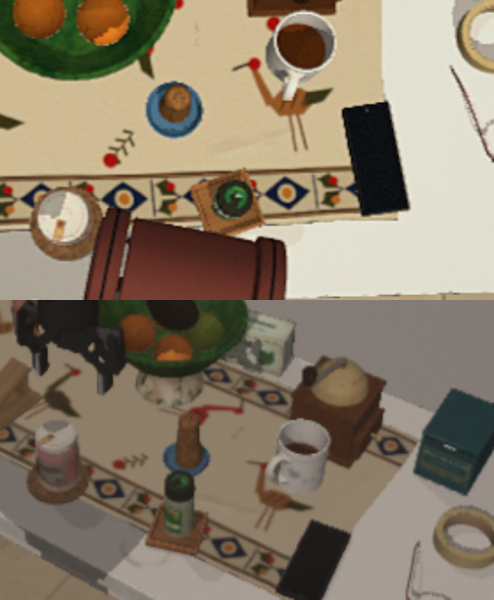

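The phone is now clear, with top-view crop corners at about (343,107), (388,101), (410,210) and (362,216), which gives yaw ≈ 0.16. The other three things stand in their places. I'll refine the phone's pose with moments, then the stand's pose.

```bash
python3 - <<'E'
from h import *
def proj(n,m,z):
    c=get_calibration(n);K=c["intrinsics"];T=c["world_from_camera"]
    v,u=np.nonzero(m);r=np.c_[(u-K[0,2])/K[0,0],(v-K[1,2])/K[1,1],np.ones(len(u))]@T[:3,:3].T
    return (T[:3,3]+r*((z-T[2,3])/r[:,2])[:,None])[:,:2]
def pca(t,X):
    c=X.mean(0);w,v=np.linalg.eigh(np.cov((X-c).T));e=v[:,1]*np.sign(v[0,1]);print(t,c,"yaw %.3f"%np.arctan2(e[1],e[0]),"size",np.sqrt(12*w[::-1]),len(X))
for n in("scene","top"):
    z=np.load(n+"2.npz");im,P=z["im"],cloud(n,z["d"])
    V=im.max(2)
    for th in(50,70):
        m=(V<th)&(np.hypot(P[...,0]-.506,P[...,1]+.302)<.105)
        k,l,s,_=cv2.connectedComponentsWithStats(cv2.morphologyEx(m.astype(np.uint8),cv2.MORPH_OPEN,np.ones((3,3)))); m=l==1+np.argmax(s[1:,4]); pca(f"{n} phone {th}",proj(n,m,.010))
    z=np.load(n+"0.npz");P=cloud(n,z["d"]);s=np.tan(np.radians(20))
    for y in(-.07,-.10):
        # board: points on the given slope, in stand frame about (0.5115,0.295)
        x=(P[...,0]-.5115)*np.cos(y)+(P[...,1]-.295)*np.sin(y); Y=-(P[...,0]-.5115)*np.sin(y)+(P[...,1]-.295)*np.cos(y)
        m=(abs(P[...,2]-(.026+(x+.06)*.359))<.007)&(abs(Y)<.045)&(abs(x)<.075)&(P[...,2]>.028); k,l,st_,_=cv2.connectedComponentsWithStats(m.astype(np.uint8)); m=l==1+np.argmax(st_[1:,4]); Q=P[m]
        pca(f"{n} board",Q[:,:2]); q=np.percentile(x[m],[1,99]);A=np.c_[x[m],np.ones(m.sum())];print("  x ext",q,"slope/offs",np.linalg.lstsq(A,Q[:,2],rcond=None)[0],"y ext",np.percentile(Y[m],[2,98]))
    im=z["im"];b=(172,228,225,315) if n=="top" else (205,285,190,280)
    cv2.imwrite(f"pics/st_{n}.png",cv2.resize(im[b[2]:b[3],b[0]:b[1],::-1],None,fx=6,fy=6,interpolation=cv2.INTER_CUBIC))
cv2.imwrite("pics/st.png",np.hstack([cv2.imread(f"pics/st_{n}.png") for n in("top","scene")])[:600,:800])
E
```

```text
scene phone 50 [ 0.503  -0.3078] yaw 0.120 size [0.1496 0.0634] 1109
scene phone 70 [ 0.5026 -0.3076] yaw 0.120 size [0.1497 0.0652] 1145
scene board [0.5164 0.2942] yaw -0.093 size [0.1132 0.0486] 480
  x ext [-0.0519  0.0602] slope/offs [0.3512 0.0477] y ext [-0.0236  0.0236]
scene board [0.5163 0.2942] yaw -0.095 size [0.1131 0.0487] 482
  x ext [-0.0522  0.0601] slope/offs [0.3515 0.0477] y ext [-0.0234  0.024 ]
top phone 50 [ 0.5066 -0.3043] yaw 0.122 size [0.1462 0.0643] 1647
top phone 70 [ 0.5065 -0.3041] yaw 0.121 size [0.1467 0.0648] 1663
top board [0.5144 0.2937] yaw -0.089 size [0.1147 0.0463] 1018
  x ext [-0.0591  0.0585] slope/offs [0.348  0.0473] y ext [-0.023   0.0215]
top board [0.5144 0.2937] yaw -0.089 size [0.1147 0.0464] 1018
  x ext [-0.0588  0.0584] slope/offs [0.348  0.0473] y ext [-0.023   0.0212]
```

View pics/st.png

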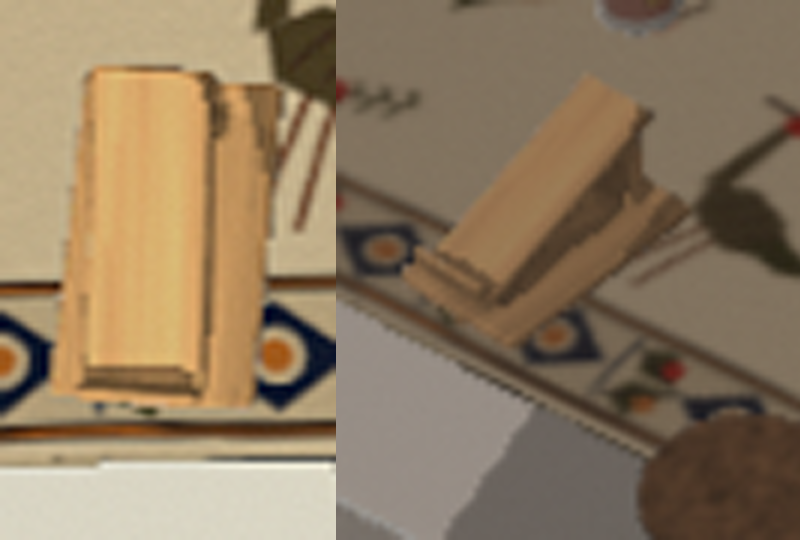

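```bash
cat > e.py <<'E'
from h import *
c=[.505,-.3055]
gripper_to(.075)
movep([*c,.12],down(.121))
move_l([*c,.03],feed=.12,max_force=12)
print(move_l([*c,-.03],feed=.015,max_force=4)); st("table")
z=observe()["eef_pos"][2]
move_l([*c,z+.0035],feed=.02); st("raised")
gripper_to(.05,45); st("grip")
o=observe(); h=o["eef_pos"]; np.save("h.npy",h)
move_l([h[0],h[1],.12],feed=.08); st("up")
n=np.array([-np.sin(.349)*np.cos(.09),np.sin(.349)*np.sin(.09),np.cos(.349)])
print(inverse_kinematics([.523,.293,.06]+n*h[2],[PI,-.349,-.09]))
im,d=get_image("scene"); cv2.imwrite("pics/g.png",cv2.resize(im[200:350,330:530,::-1],None,fx=3,fy=3))
E
python3 e.py
```

```text
True
table t37.5 [ 0.505  -0.3055 -0.0093] op 0.0751 gf 2.5 [-0.6101  0.5299  5.2801]
raised t37.9 [ 0.505  -0.3055 -0.0057] op 0.0751 gf 0.0 [0.8256 0.2067 0.2052]
grip t38.1 [ 0.5052 -0.3056 -0.0055] op 0.0648 gf 50.6 [-0.3414  0.1929  2.0782]
up t39.9 [ 0.5048 -0.3054  0.1193] op 0.0645 gf 50.1 [-0.457   0.8409 -2.1666]
[ 0.4807  0.1895  1.9677 -0.2881  0.7079  2.3351]
```

View pics/g.png

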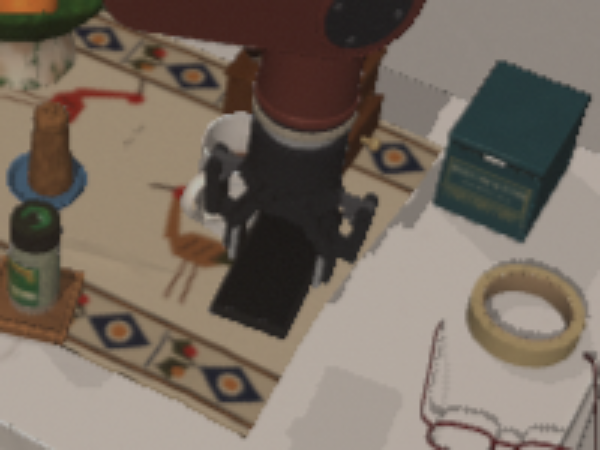

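The phone is held level across its width and the lift is clean. Next I'll carry it over and place it on the slope.

```bash
cat > f.py <<'E'
from h import *
h=np.load("h.npy"); hz=h[2]
move_l([h[0],h[1],.30],feed=.2)
move_l([.42,-.10,.32],feed=.3)
Rz=lambda v,y=-.09:np.array([v[0]*np.cos(y)-v[1]*np.sin(y),v[0]*np.sin(y)+v[1]*np.cos(y),v[2]])
t=np.radians(20); n=Rz([-np.sin(t),0,np.cos(t)]); s=Rz([np.cos(t),0,np.sin(t)])
P=np.array([.5125,.2938,0])+Rz([.0105,0,.0515])+n*hz
movep(P+n*.12+s*.004,[PI,-t,-.09]); st("above")
move_l(P+n*.012+s*.004,feed=.08,max_force=10); st("near"); hold(.3)
print(move_l(P-n*.006+s*.004,feed=.012,max_force=4)); st("on"); print("off normal",(observe()["eef_pos"]-P)@n,"slope",(observe()["eef_pos"]-P)@s)
for k in("scene","top"):
    im,d=get_image(k); v,u=(170,190) if k=="scene" else (200,160)
    cv2.imwrite(f"pics/p_{k}.png",cv2.resize(im[v:v+110,u:u+110,::-1],(400,400),interpolation=cv2.INTER_CUBIC))
cv2.imwrite("pics/p.png",np.hstack([cv2.imread(f"pics/p_{k}.png") for k in("scene","top")]))
E
python3 f.py
```

```text
above t43.4 [0.4886 0.2952 0.1607] op 0.0644 gf 50.1 [ 0.1346  0.6403 -0.5701]
near t44.9 [0.5248 0.293  0.0597] op 0.0648 gf 50.1 [ 0.3534 -1.1832 -2.0827]
True
on t46.2 [0.5287 0.2923 0.0473] op 0.0646 gf 50.8 [-1.8643 -0.361   4.1577]
off normal -0.00042867693113050713 slope 0.003935873420495975
```

View pics/p.png

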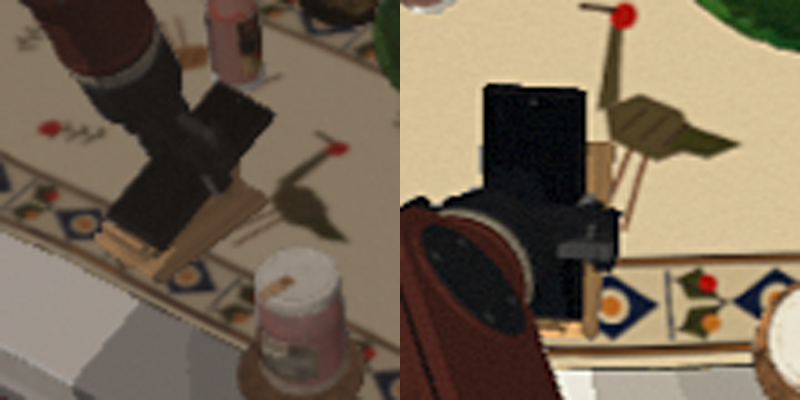

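The phone touched the board where predicted and lies flat, with its low end just above the ledge (scene crop about (130,240)). Now I'll slide it down to the ledge and release it.

```bash
cat > g.py <<'E'
from h import *
hz=np.load("h.npy")[2]
Rz=lambda v,y=-.09:np.array([v[0]*np.cos(y)-v[1]*np.sin(y),v[0]*np.sin(y)+v[1]*np.cos(y),v[2]])
t=np.radians(20); n=Rz([-np.sin(t),0,np.cos(t)]); s=Rz([np.cos(t),0,np.sin(t)])
P=np.array([.5125,.2938,0])+Rz([.0105,0,.0515])+n*hz
print(move_l(P+n*.0003-s*.006,feed=.01,max_force=7)); st("ledge"); e=observe()["eef_pos"]-P; print("normal",e@n,"slope",e@s)
gripper_to(.082); hold(.3); st("rel")
e=observe()["eef_pos"]
move_l(e+n*.12,feed=.08)
movep([.33,.0,.35],down(0)); hold(.3)
for k in("scene","top"):
    im,d=get_image(k); np.savez(k+"3.npz",im=im,d=d); Q=cloud(k,d)
    x=(Q[...,0]-.5125)*np.cos(.09)-(Q[...,1]-.2938)*np.sin(.09); y=(Q[...,0]-.5125)*np.sin(.09)+(Q[...,1]-.2938)*np.cos(.09)
    m=(im.max(2)<70)&(abs(x)<.1)&(abs(y)<.05)&(Q[...,2]>.03)
    X=np.c_[x[m],y[m],Q[m][:,2]]; c=X.mean(0);w,v=np.linalg.eigh(np.cov((X-c).T)); a=v[:,2]*np.sign(v[0,2]); nn=v[:,0]*np.sign(v[2,0])
    print(k,m.sum(),"top centre",c,"underside",c-nn*.011,"axis",a,"tilt",np.degrees(np.arccos(nn[2])),"yaw err",np.arctan2(a[1],a[0]),"size",np.sqrt(12*w))
    for o,a in dict(shaker=(.583,-.037,.04,.09,.11),jam=(.4355,.111,.045,.1,.115),spice=(.452,-.103,.03,.10,.12)).items():
        q=Q[(np.hypot(Q[...,0]-a[0],Q[...,1]-a[1])<a[2])&(Q[...,2]>a[3])&(Q[...,2]<a[4])]; print(k,o,len(q),q.mean(0) if len(q) else "")
a,b=[np.load(k+"3.npz")["im"][:,:,::-1] for k in("scene","top")]
cv2.imwrite("pics/end.png",np.vstack([cv2.resize(a[130:350,180:480],(400,293)),cv2.resize(b[130:350,150:450],(400,293))]))
E
python3 g.py
```

```text
True
ledge t46.8 [0.5248 0.2925 0.0459] op 0.0650 gf 50.5 [1.472  0.0164 1.9974]
normal -0.0004029776748962514 slope -0.00021729687879816893
rel t47.5 [0.5251 0.2926 0.0463] op 0.0823 gf 0.0 [ 0.1599 -0.1463  0.6431]
scene 851 top centre [ 0.004  -0.0034  0.0605] underside [ 0.0078 -0.0032  0.0502] axis [0.9402 0.0318 0.3392] tilt 19.834843323865996 yaw err 0.03378475652302834 size [0.014  0.067  0.1402]
scene shaker 96 [ 0.5807 -0.0393  0.0975]
scene jam 328 [0.4348 0.1101 0.1055]
scene spice 223 [ 0.4502 -0.1046  0.1104]
top 1783 top centre [ 0.0103 -0.0012  0.0628] underside [ 0.014  -0.0013  0.0525] axis [0.94   0.0048 0.3412] tilt 19.956559851449537 yaw err 0.005126101668414798 size [0.0083 0.064  0.1496]
top shaker 180 [ 0.5816 -0.0376  0.0969]
top jam 647 [0.435  0.1102 0.1047]
top spice 340 [ 0.4513 -0.1028  0.1104]
```

View pics/end.png

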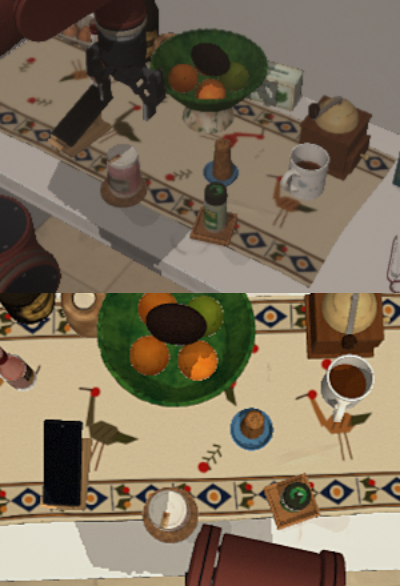

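The final picture shows the phone on the stand at 20° against the ledge (62,462). The jam jar is on the coaster, the spice jar in the tray and the shaker in the dish, with the mug and bottle untouched and the arm clear.

```bash
python3 -c "
from plant import *
print(job_done())"
```

```text
the job is handed in; nothing more can be done
None
```

I've handed the job in: by camera check beforehand, the shaker is in the dish, the spice jar in the tray, the jam jar on the coaster, and the telephone on its stand at 20° against the ledge; the mug and chilli bottle look unmoved, and the final verdict was not shown.

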